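# Tuck the socket box flap

### The job

Close the wide socket box on the bench: with the fingertips, fold its sprung flap over until it lies flat, and keeping it pressed down push its ridge forward until the flap's edge is tucked fully home beneath the steel lip, so that it stays shut when you let go. Do not grip or pick up anything, leave the narrow box's flap standing open and leave the loose things where they are.

Things in the scene. Friction and masses are not known exactly. Their poses are not given: they have to be found in the camera images.
- wide_box: The WIDE box: grey socket box fixed to the bench, 170 mm long (its x), 124 wide (its y), 40 tall, open on top with white sockets inside. Origin: centre of its underside. Its +x runs from the hinge end (nearer the robot) to the lip end. Folding the flap over carries its free edge towards +x and down.
- wide_hinge (a point): middle of the wide flap's hinge axis, which lies along the box's y, at x = -60 mm at the start and 42 above the bench. The flap is a plain aluminium plate 100 mm wide, 106 long from this axis to its free edge, 4 thick (2 either side of the axis).
- wide_ridge (a point): middle of the foot of the ridge's hinge-side face, on the wide flap, 75 mm from the hinge axis; moves with the flap. The ridge is 8 mm high, 6 thick, 80 long, across the flap, on the face that is uppermost when shut (it faces the robot while the flap stands). Pushing this face along the box's +x slides the flat flap under the lip.
- wide_lip (a point): middle of the underside of the fixed steel lip's flat part, at its beginning: x = +58 mm in the box, 46.5 above the bench. The lip is 100 mm wide; its flat part reaches from x = 58 to 78 and is 46.5 to 50.5 high; a lead-in slopes up from there to 53 high at x = 51, towards the hinge.
- wide_flap (a joint): angle (rad) of the wide flap: 0 flat shut (top face 44 mm above the bench), 1.57 upright, beyond that leaning to the robot; stops at 0 and 2. Stiff sprung hinge: starts at 1.25 to 1.85 and stays; let go when flat but untucked it springs up. 1 to 2 N at the ridge folds it. Tucked, the spring holds it against the lip's underside, at about 0.02.
- wide_slide (a joint): how far (m) the wide flap's hinge has slid in its slots along the box's +x: 0 at the start to 0.022 (end stop). It takes 5 N and stays where left. At 0 the flat flap's edge is at x = +46 mm, clear of the lip; at 0.022 it is 10 mm under the lip's flat part. The edge goes in only with the flap pressed flat (below about 0.05 rad); else it runs against the lip.
- narrow_box: The NARROW box, same make and lengths, 80 mm wide instead of 124, with a 56 mm wide flap; to be left open. Origin and axes as for the wide box. Which box is on the left varies.
- narrow_flap (a joint): angle (rad) of the narrow box's flap, as for the wide one, starts at 1.25 to 1.85. Leave it standing.
- glue_bottle: small white round bottle, 30 diameter, 85 tall, standing between the two boxes (mm), loose; leave it alone. Origin: under its middle.
- tape_roll: brown tape roll lying flat, 100 diameter, 48 tall (mm), loose; leave it alone. Origin: under its middle.
- screw_cup: grey plastic cup, 70 diameter, 60 tall (mm), loose; leave it alone. Origin: under its middle.
- screwdriver: screwdriver with black handle, lying across the bench beyond the boxes (mm), loose; leave it alone. Origin: centre of its underside, near the middle of its length.
- bracket: steel angle bracket standing on the bench nearer the robot, foot 60 x 40, upright 60 tall (mm), loose; leave it alone. Origin: under its middle.
- carton: closed cardboard carton 120 x 160 x 90 tall (mm), loose; leave it alone. Origin: under its middle.
- power_dome: white domed socket housing, 120 diameter, 56 tall (mm), loose; leave it alone. Origin: under its middle.

How it is judged:
At the end, for the whole second after the job is handed in: The wide flap lies still, folded to within 0.05 rad of flat, slid at least 17 of its 22 mm forward so that its edge is held at least 5 mm under the flat of the lip; the narrow flap still stands open (above 0.95 rad) and each loose thing is within 20 mm of where it was (value of joint wide_flap below 0.05 rad and value of joint wide_slide above 0.017 m and velocity of joint wide_flap between -0.05 and 0.05 rad/s and value of joint narrow_flap above 0.95 rad and distance of each of glue_bottle, tape_roll, screw_cup, screwdriver, bracket, carton, power_dome from where it was at the start of the episode below 0.02 m); the robot touches nothing.
It fails at once if the narrow box's flap is folded below 0.95 rad (value of joint narrow_flap below 0.95 rad).
It fails at once if a loose thing is lifted, carried or pushed away (more than 20 mm) (distance of any of glue_bottle, tape_roll, screw_cup, screwdriver, bracket, carton, power_dome from where it was at the start of the episode above 0.02 m).
It also fails if it takes over 38 s, if anything falls off the work surface, if the arm or the gripper's body presses on something with over 40 N, if the wrist force passes 120 N, or if a joint passes its speed limit or range.

### The arm

A 6-joint arm with a two-finger parallel gripper is mounted at the origin on the work surface. World frame = base frame: x ahead of the robot, y to its left, z up, the work surface at z = 0. Lengths are in m, angles in rad, forces in N, time in s.
With the tool pointing down it reaches from about 0.25 to 0.725 m from the base axis. Payload 4 kg.
Tool frame: the origin (TCP) lies at the very end of the fingers, on their centre line; the grasp point (between the pads) lies 19 mm behind it; x points along the fingers, y is the direction in which the jaws open and shut, and the axes are right-handed (so a half turn about x gives the same grasp; the last joint's range is limited). The gripper opens to 85 mm and grips with 20 to 120 N. Pads are 22 mm wide; open, the fingers measure 114 mm over their backs; the gripper's body (76 mm by 85 mm) begins 54 mm behind the grasp point. The pads swing forward as they close: fully open they stand 13 mm farther back than shut.
Start: joints at [1.187, 0.241, 0.005, 1.335, 0, 1.571], TCP at [0.187, 0.464, 0.231] pointing down, gripper open.
Joint ranges: [-2.72, 2.72], [-1.05, 1.87], [-1.09, 1.28], [-1.99, 2.15], [-1.42, 1.44], [-3.14, 3.14]. Speed limits (rad/s): [2.79, 2.79, 3.14, 3.14, 3.14, 3.14].

### API

Orientations are given as a unit quaternion [x, y, z, w].
In Python, from workcell import get_obs, camera, job_done gives the robot as it stands. The module is installed in compiled form; this text tells all that it offers.
- The arm moves only by the tool arm_command, never from a script. Its argument "motion" is a list of rows, each an object of numbers: "x", "y", "z": the shift along the tool's x, y, z in m; "roll": the turn about the tool's x in rad; "fingers": the opening, from 0 (shut) to 1 (fully open). A call has 1 to 20 rows; each row shifts and turns the pose as measured when the row begins, along the tool's axes as they then stand; what a row does not reach is not made up. A row lasts 1/12 s, in which the tool goes at most 41.7 mm and 7.16 degrees, less where a joint would pass 70% of its speed; a pose out of reach is approached as far as the arm can. A call is refused whole if a number of a shift passes 0.0417 or a number of a turn 0.125, either way. A call with a gripper value outside its range is refused whole. The fingers move at their own pace and stop on an object; the grip force is fixed at half the most. Time passes only in rows, so rows that do not move let the fingers close. It gives the time, the measured TCP pose, the force and the opening at its end, in the units of the state.
- get_obs(): the state, without advancing time (a new reading comes with each control period).
- camera(name): name is "scene" or "top"; returns a dict with "frame" (400x640x3 uint8, red, green, blue), "intrinsics" (3x3 intrinsics, pixels), "k1" (the pictures are not rectified: a ray, as slopes to the right and down, at radius r is drawn at 1 + k1 r^2 times it, then the intrinsics apply), "rvec" (rotation vector, rad) and "tvec" (3), from world to camera coordinates, as OpenCV has them. Camera axes: x right, y down, z forward; pixel columns grow to the right and rows downward; lengths in m; the calibration is good to about 2 mm. A picture is of the moment at which its call begins. There is no depth.
- job_done(): hands the job in, once; it reports no verdict.
The state is a dict: "clock": time; "joint_pos": joint angles; "joint_vel": joint speeds; "tau": joint torques, N m; "eef_pos": TCP position; "tool_rot": TCP orientation; "ft_force": force on the tool from outside, world axes, zero at the start; "ft_torque": the same for the moment, N m; "grip_width": finger opening in m.
Only numpy, scipy, OpenCV 4.12 (cv2) and the standard library are available. Lean on these libraries where they do the work, as an engineer would, in place of code of your own. Each camera call takes 0.05 s, during which the arm holds its last target.

## Working session

There is one attempt and no reset: what is moved stays moved. The work goes in short steps, Python scripts to look and compute and a tool call to move; the robot and the scene stay as the last step left them, time stands still between calls to the robot, and variables do not carry over. Pictures are saved under pics/ and viewed, and the job is handed in when it is done.

Besides the shell and the picture viewer there is one more tool, called after "Call:" in YAML: its name, and indented under it one key for each argument. arm_command: Moves the arm, as the interface text tells. Its arguments: {"type":"object","properties":{"motion":{"type":"array","items":{"type":"object","properties":{"x":{"type":"number"},"y":{"type":"number"},"z":{"type":"number"},"roll":{"type":"number"},"fingers":{"type":"number"}}}}},"required":["motion"]}

```bash
mkdir -p pics; python3 - <<'E'
from workcell import *
import cv2,pickle
d={}
for n in("scene","top"):
    c=camera(n);d[n]=c
    cv2.imwrite(f"pics/{n}0.png",c["frame"][:,:,::-1])
    print(n,c["intrinsics"],c["k1"],c["rvec"],c["tvec"])
pickle.dump(d,open("c0.pkl","wb"))
print(get_obs())
E
```

```text
scene [[432.60030161   0.         317.3171532 ]
 [  0.         432.60030161 204.95678453]
 [  0.           0.           1.        ]] -0.07397766271694073 [ 0.71001835  2.56800279 -1.19808721] [ 0.49253755 -0.11909744  1.36640217]
top [[378.65468623   0.         322.61782483]
 [  0.         378.65468623 197.06825687]
 [  0.           0.           1.        ]] -0.0541139774972224 [ 2.07692747 -2.15503672  0.21877528] [0.01346713 0.58738613 0.98493425]
{'clock': 0.1, 'joint_pos': array([ 1.18701494e+00,  2.41349700e-01,  3.86026602e-03,  1.33524396e+00,
       -3.13927239e-05,  1.57081633e+00]), 'joint_vel': array([-7.09022607e-04, -2.27476646e-03,  5.27050889e-03, -3.76656883e-04,
        2.22979936e-04,  5.77810036e-05]), 'tau': array([-6.00293624e-04, -3.73137760e+01,  2.53009683e+01,  1.08616805e-02,
       -4.33660318e-05,  7.03668633e-06]), 'eef_pos': array([0.18700526, 0.46308352, 0.23049649]), 'tool_rot': array([ 0.13418849,  0.69424616, -0.1355373 ,  0.69400674]), 'ft_force': array([-0.53017104,  0.31464295, -0.28571085]), 'ft_torque': array([ 0.00672715, -0.02911911, -0.02311366]), 'grip_width': 0.0854004588366635}
```

View pics/scene0.png

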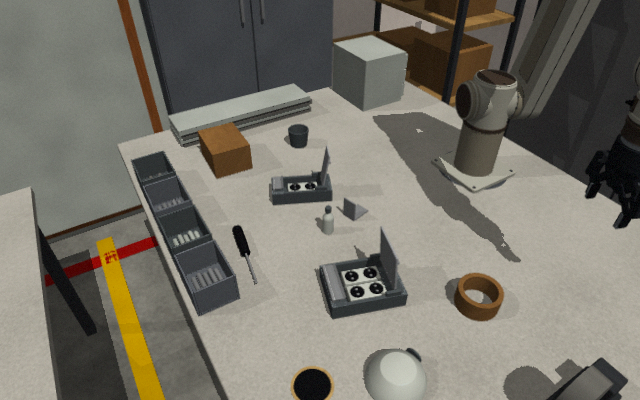

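View pics/top0.png

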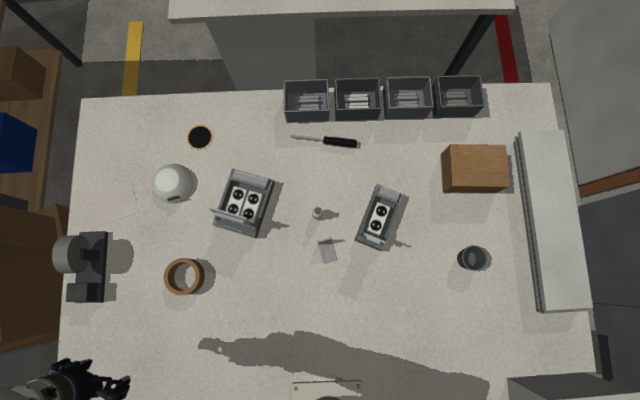

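The top view shows the wide box at about (243,203), the narrow one at (381,217), the bottle between them and the tape roll at (184,276). I'll zoom in on the wide box to get its corners.

```bash
python3 - <<'E'
import cv2
t=cv2.imread("pics/top0.png");s=cv2.imread("pics/scene0.png")
def z(im,x,y,w,h,k,n):
    o=cv2.resize(im[y:y+h,x:x+w],None,fx=k,fy=k,interpolation=cv2.INTER_CUBIC)
    for i in range(0,w,10): cv2.putText(o,str(x+i),(i*k,8),0,.3,(0,0,255),1); cv2.line(o,(i*k,10),(i*k,14),(0,0,255),1)
    for i in range(0,h,10): cv2.putText(o,str(y+i),(0,i*k+4),0,.3,(0,0,255),1)
    cv2.imwrite(n,o)
z(t,195,160,90,85,7,"pics/ztop.png")
z(s,310,220,110,100,6,"pics/zscene.png")
E
```

```text
(no output)
```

View pics/ztop.png

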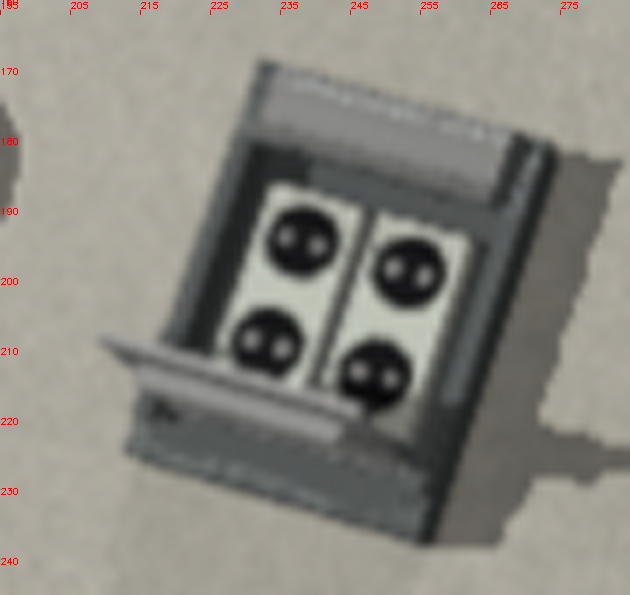

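View pics/zscene.png

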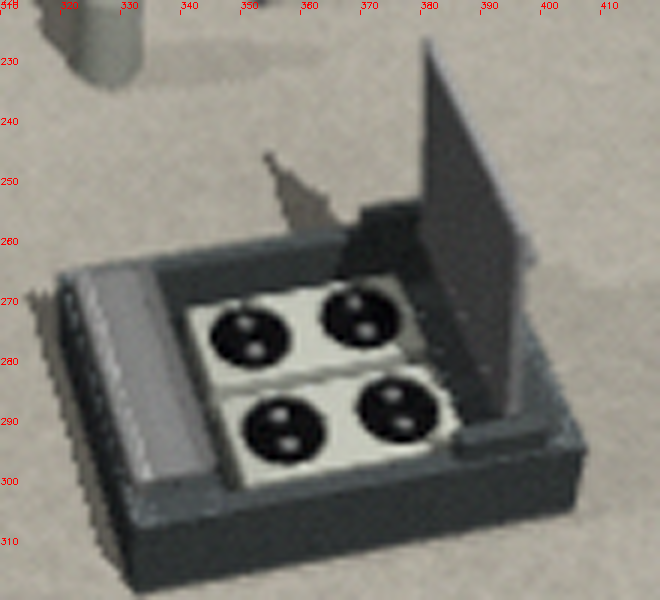

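```bash
cat > h.py <<'E'
import numpy as np,cv2,pickle
from scipy.optimize import least_squares
D=pickle.load(open("c0.pkl","rb"))
def proj(n,P):
    c=D[n];return cv2.projectPoints(np.asarray(P,float).reshape(-1,1,3),c["rvec"],c["tvec"],c["intrinsics"],np.array([c["k1"],0,0,0.]))[0].reshape(-1,2)
def w(p,B):
    B=np.asarray(B,float);c,s=np.cos(p[2]),np.sin(p[2])
    return np.c_[p[0]+c*B[:,0]-s*B[:,1],p[1]+s*B[:,0]+c*B[:,1],B[:,2]]
def ray(n,uv,z):
    c=D[n];R=cv2.Rodrigues(c["rvec"])[0];u=cv2.undistortPoints(np.array(uv,float).reshape(-1,1,2),c["intrinsics"],np.array([c["k1"],0,0,0.])).reshape(-1,2)
    o=-R.T@c["tvec"];d=np.c_[u,np.ones(len(u))]@R
    return o+d*((z-o[2])/d[:,2])[:,None]
E
python3 - <<'E'
from h import *
X,Y=.085,.062
def bp(q,hz):
    a=q[3]; L=.106; fx,fz=-.06+L*np.cos(a),.042+L*np.sin(a)
    T=[[X,Y,hz],[X,-Y,hz],[-X,Y,hz],[-X,-Y,hz],[fx,.05,fz],[fx,-.05,fz]]
    S=[[X,Y,hz],[X,Y,0],[-X,Y,hz],[-X,Y,0],[X,-Y,hz],[fx,-.05,fz],[fx,.05,fz]]
    return proj("top",w(q,T)),proj("scene",w(q,S))
T=np.array([[232.1,168.9],[273,181.2],[213.3,224.6],[255.2,237.1],[209.3,208.3],[247.1,218.3]])
S=np.array([[332.2,307.3],[332.8,318.7],[407.2,295.3],[405.5,305.3],[320.3,265.8],[381.2,226.7],[397.8,262]])
f=lambda q:np.r_[(bp(q,.04)[0]-T).ravel(),(bp(q,.04)[1]-S).ravel()]
x0=ray("top",[[243,203]],.04)[0]
r=least_squares(f,[x0[0],x0[1],-.3,1.5]);print(r.x,r.cost);print(f(r.x).reshape(-1,2).round(1))
g=least_squares(lambda q:f(q)[[0,1,2,3,4,5,6,7,12,13,14,15,16,17,18,19,20,21]],r.x[:4]);print(g.x[:3])
# height free (check)
k=least_squares(lambda q:np.r_[(bp(q[:4],q[4])[0]-T).ravel(),(bp(q[:4],q[4])[1]-S).ravel()],np.r_[r.x,.04]);print(k.x)
for n,uv,z in [("tape",(184,276),.048),("dome",(170,183),.03),("bottle",(317,213),.07),("bracket",(330,245),.03),("narrow",(381,217),.04)]: print(n,ray("top",[uv],z)[0].round(3))
E
```

```text
[ 0.58532442  0.21870242 -0.3248992   1.47601684] 20.907974096188155
[[-0.9 -0.7]
 [-0.7 -1.1]
 [-2.1  0.1]
 [-2.   0.3]
 [-1.3 -1. ]
 [-1.7  0.2]
 [-0.   0.1]
 [-0.9 -0.1]
 [ 0.9 -1.9]
 [ 0.1 -0.7]
 [-0.7 -1.2]
 [-0.3 -1.3]
 [-1.1 -3.8]]
[ 0.58520825  0.21807813 -0.32371659]
[ 0.58485348  0.21826012 -0.32785409  1.47371185  0.03446989]
tape [0.386 0.374 0.048]
dome [0.651 0.43  0.03 ]
bottle [0.542 0.009 0.07 ]
bracket [ 0.457 -0.024  0.03 ]
narrow [ 0.529 -0.169  0.04 ]
```

```bash
cat >> h.py <<'E'
from scipy.spatial.transform import Rotation as Ro
BOX=np.array([.585,.2185,-.325])
def st(n=1):
    from workcell import get_obs
    o=get_obs();R=Ro.from_quat(o["tool_rot"]).as_matrix();p=o["eef_pos"]
    c,s=np.cos(BOX[2]),np.sin(BOX[2]);d=p-[BOX[0],BOX[1],0]
    b=np.array([c*d[0]+s*d[1],-s*d[0]+c*d[1],p[2]]);F=o["ft_force"]
    print("t",round(o["clock"],2),"tcp",p.round(4),"box mm",(b*1e3).round(1),"F box",np.round([c*F[0]+s*F[1],-s*F[0]+c*F[1],F[2]],1),"w",round(o["grip_width"],4))
    Bx=np.array([[c,-s,0],[s,c,0],[0,0,1]]);print("tool axes in box\n",(Bx.T@R).round(3))
    return o,R,p,b,Bx
E
python3 - <<'E'
from h import *
o,R,p,b,Bx=st()
yw=np.arctan2(R[1,1],R[0,1]);print("tool y yaw",yw,"box y yaw",np.pi/2+BOX[2])
E
```

```text
t 0.1 tcp [0.187  0.4631 0.2305] box mm [-455.3  104.7  230.5] F box [-0.6  0.1 -0.3] w 0.0854
tool axes in box
 [[-0.     0.059  0.998]
 [-0.002  0.998 -0.059]
 [-1.    -0.002  0.   ]]
tool y yaw 1.1869949346048194 box y yaw 1.2457963267948966
```

Call:
arm_command:
  motion:
    - {"roll": -0.059, "fingers": 0}
    - {"z": 0.036, "y": -0.0105, "x": 0.008, "fingers": 0}
    - {"z": 0.036, "y": -0.0105, "x": 0.008, "fingers": 0}
    - {"z": 0.036, "y": -0.0105, "x": 0.008, "fingers": 0}
    - {"z": 0.036, "y": -0.0105, "x": 0.008, "fingers": 0}
    - {"z": 0.036, "y": -0.0105, "x": 0.008, "fingers": 0}
    - {"z": 0.036, "y": -0.0105, "x": 0.008, "fingers": 0}
    - {"z": 0.036, "y": -0.0105, "x": 0.008, "fingers": 0}
    - {"z": 0.036, "y": -0.0105, "x": 0.008, "fingers": 0}
    - {"fingers": 0}

```text
schema error: expected keys x, y, z, roll, fingers
```

```bash
python3 - <<'E'
from h import *
from workcell import camera
o,R,p,b,Bx=st()
cv2.imwrite("pics/s1.png",cv2.resize(camera("scene")["frame"][180:330,270:480,::-1],None,fx=3,fy=3))
E
```

```text
t 0.1 tcp [0.187  0.4631 0.2305] box mm [-455.3  104.7  230.5] F box [-0.6  0.1 -0.3] w 0.0854
tool axes in box
 [[-0.     0.059  0.998]
 [-0.002  0.998 -0.059]
 [-1.    -0.002  0.   ]]
```

View pics/s1.png

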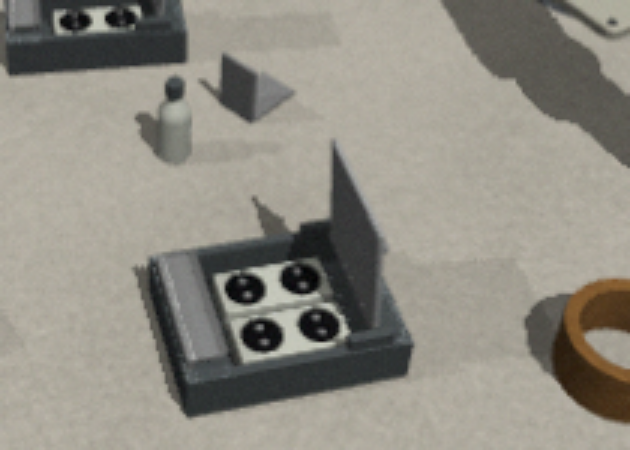

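The call was refused because every row needs all five keys. The picture shows nothing has moved, so I'll resend the move with all of them.

Call:
arm_command:
  motion:
    - {"x": 0, "y": 0, "z": 0, "roll": -0.059, "fingers": 0}
    - {"z": 0.036, "y": -0.0105, "x": 0.008, "roll": 0, "fingers": 0}
    - {"z": 0.036, "y": -0.0105, "x": 0.008, "roll": 0, "fingers": 0}
    - {"z": 0.036, "y": -0.0105, "x": 0.008, "roll": 0, "fingers": 0}
    - {"z": 0.036, "y": -0.0105, "x": 0.008, "roll": 0, "fingers": 0}
    - {"z": 0.036, "y": -0.0105, "x": 0.008, "roll": 0, "fingers": 0}
    - {"z": 0.036, "y": -0.0105, "x": 0.008, "roll": 0, "fingers": 0}
    - {"z": 0.036, "y": -0.0105, "x": 0.008, "roll": 0, "fingers": 0}
    - {"z": 0.036, "y": -0.0105, "x": 0.008, "roll": 0, "fingers": 0}
    - {"x": 0, "y": 0, "z": 0, "roll": 0, "fingers": 0}

```text
clock: 0.98
eef_pos: [0.4416, 0.2887, 0.1606]
tool_rot: [0.108, 0.7, -0.11, 0.698]
ft_force: [-0.5, 0.5, 0.3]
grip_width: 0.0001
```

```bash
python3 - <<'E'
from h import *
o,R,p,b,Bx=st()
E
```

```text
t 0.98 tcp [0.4416 0.2887 0.1606] box mm [-158.3   20.8  160.6] F box [-0.7  0.3  0.3] w 0.0001
tool axes in box
 [[-0.002 -0.015  1.   ]
 [-0.002  1.     0.015]
 [-1.    -0.002 -0.002]]
```

Call:
arm_command:
  motion:
    - {"x": 0.014, "y": -0.0055, "z": 0.016, "roll": 0.015, "fingers": 0}
    - {"x": 0.014, "y": -0.0055, "z": 0.016, "roll": 0, "fingers": 0}
    - {"x": 0.014, "y": -0.0055, "z": 0.016, "roll": 0, "fingers": 0}
    - {"x": 0.014, "y": -0.0055, "z": 0.016, "roll": 0, "fingers": 0}
    - {"x": 0, "y": 0, "z": 0, "roll": 0, "fingers": 0}

```text
clock: 1.4
eef_pos: [0.498, 0.2438, 0.1009]
tool_rot: [0.116, 0.699, -0.117, 0.696]
ft_force: [0.0, -0.3, 0.3]
grip_width: -0.0001
```

```bash
python3 - <<'E'
from h import *
from workcell import camera
o,R,p,b,Bx=st()
cv2.imwrite("pics/s2.png",np.vstack([cv2.resize(camera(n)["frame"][y:y+90,x:x+180,::-1],None,fx=3,fy=3) for n,x,y in (("scene",290,220),("top",180,160))]))
E
```

```text
t 1.4 tcp [0.498  0.2438 0.1009] box mm [-90.5  -3.8 100.9] F box [ 0.1 -0.3  0.3] w -0.0001
tool axes in box
 [[-0.004  0.006  1.   ]
 [-0.003  1.    -0.006]
 [-1.    -0.003 -0.004]]
```

View pics/s2.png

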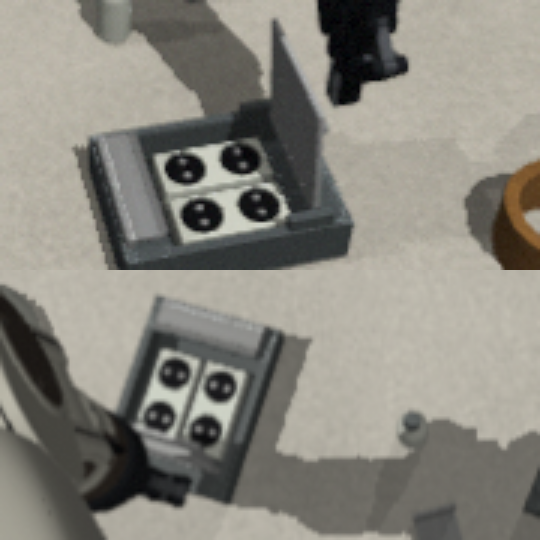

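Call:
arm_command:
  motion:
    - {"x": 0, "y": 0.002, "z": 0.009, "roll": -0.006, "fingers": 0}
    - {"x": 0, "y": 0.001, "z": 0.009, "roll": 0, "fingers": 0}
    - {"x": 0, "y": 0, "z": 0.008, "roll": 0, "fingers": 0}
    - {"x": 0.001, "y": 0, "z": 0.006, "roll": 0, "fingers": 0}
    - {"x": 0.002, "y": 0, "z": 0.006, "roll": 0, "fingers": 0}
    - {"x": 0.002, "y": 0, "z": 0.006, "roll": 0, "fingers": 0}
    - {"x": 0.003, "y": 0, "z": 0.005, "roll": 0, "fingers": 0}
    - {"x": 0, "y": 0, "z": 0, "roll": 0, "fingers": 0}

```text
clock: 2.17
eef_pos: [0.5482, 0.2362, 0.0984]
tool_rot: [0.113, 0.699, -0.11, 0.698]
ft_force: [-0.1, -0.1, -0.1]
grip_width: -0.0
```

```bash
python3 - <<'E'
from h import *
from workcell import camera
o,R,p,b,Bx=st()
cv2.imwrite("pics/s3.png",np.vstack([cv2.resize(camera(n)["frame"][y:y+90,x:x+180,::-1],None,fx=3,fy=3) for n,x,y in (("scene",290,220),("top",180,160))]))
E
```

```text
t 2.17 tcp [0.5482 0.2362 0.0984] box mm [-40.5   5.   98.4] F box [-0.1 -0.1 -0.1] w -0.0
tool axes in box
 [[-0.002 -0.008  1.   ]
 [ 0.004  1.     0.008]
 [-1.     0.004 -0.002]]
```

View pics/s3.png

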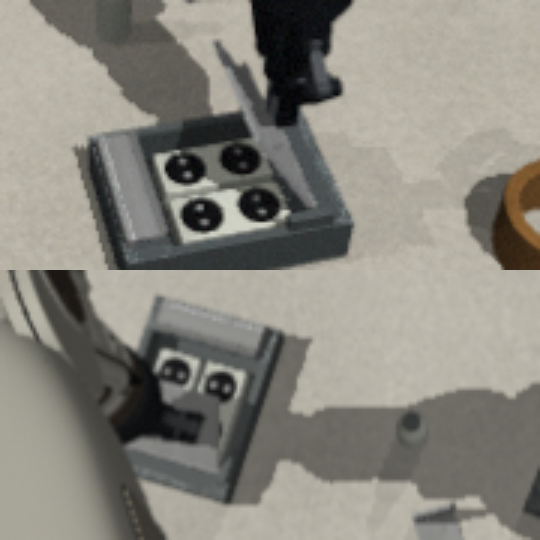

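Call:
arm_command:
  motion:
    - {"x": 0.006, "y": -0.003, "z": 0.004, "roll": 0.004, "fingers": 0}
    - {"x": 0.006, "y": -0.001, "z": 0.004, "roll": 0, "fingers": 0}
    - {"x": 0.006, "y": 0, "z": 0.004, "roll": 0, "fingers": 0}
    - {"x": 0.006, "y": 0, "z": 0.003, "roll": 0, "fingers": 0}
    - {"x": 0, "y": 0, "z": 0, "roll": 0, "fingers": 0}

```text
clock: 2.68
eef_pos: [0.5629, 0.2281, 0.0741]
tool_rot: [0.115, 0.697, -0.11, 0.699]
ft_force: [0.3, 0.7, 0.4]
grip_width: 0.0001
```

```bash
python3 - <<'E'
from h import *
from workcell import camera
o,R,p,b,Bx=st()
cv2.imwrite("pics/s4.png",np.vstack([cv2.resize(camera(n)["frame"][y:y+90,x:x+180,::-1],None,fx=3,fy=3) for n,x,y in (("scene",290,220),("top",180,160))]))
E
```

```text
t 2.68 tcp [0.5629 0.2281 0.0741] box mm [-24.    2.   74.1] F box [0.  0.8 0.4] w 0.0001
tool axes in box
 [[ 0.001 -0.005  1.   ]
 [ 0.007  1.     0.005]
 [-1.     0.007  0.001]]
```

View pics/s4.png

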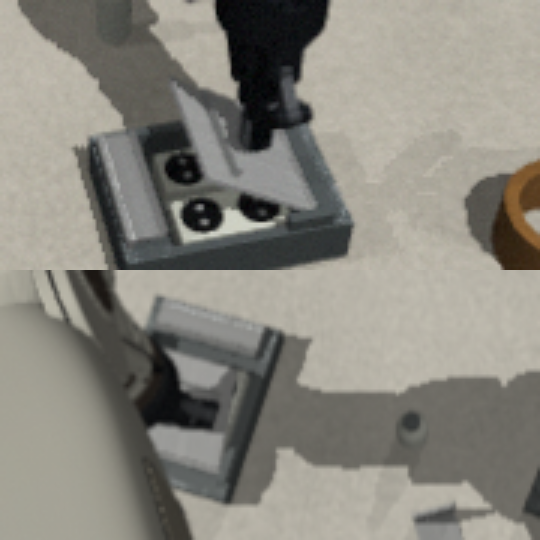

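The flap is at about 0.55 rad and the tip is pressing on the hinge side of the ridge. I'll keep folding.

Call:
arm_command:
  motion:
    - {"x": 0.006, "y": -0.001, "z": 0.003, "roll": 0.004, "fingers": 0}
    - {"x": 0.006, "y": 0, "z": 0.003, "roll": 0, "fingers": 0}
    - {"x": 0.006, "y": 0, "z": 0.002, "roll": 0, "fingers": 0}
    - {"x": 0.005, "y": 0, "z": 0.001, "roll": 0, "fingers": 0}
    - {"x": 0.003, "y": 0, "z": 0, "roll": 0, "fingers": 0}

```text
clock: 3.2
eef_pos: [0.5726, 0.2247, 0.048]
tool_rot: [0.117, 0.696, -0.111, 0.7]
ft_force: [0.4, -0.1, 2.6]
grip_width: -0.0002
```

```bash
python3 - <<'E'
from h import *
from workcell import camera
o,R,p,b,Bx=st()
cv2.imwrite("pics/s5.png",np.vstack([cv2.resize(camera(n)["frame"][y:y+90,x:x+180,::-1],None,fx=3,fy=3) for n,x,y in (("scene",290,220),("top",180,160))]))
E
```

```text
t 3.2 tcp [0.5726 0.2247 0.048 ] box mm [-13.7   2.   48. ] F box [0.5 0.  2.6] w -0.0002
tool axes in box
 [[ 0.004 -0.002  1.   ]
 [ 0.008  1.     0.001]
 [-1.     0.008  0.004]]
```

View pics/s5.png

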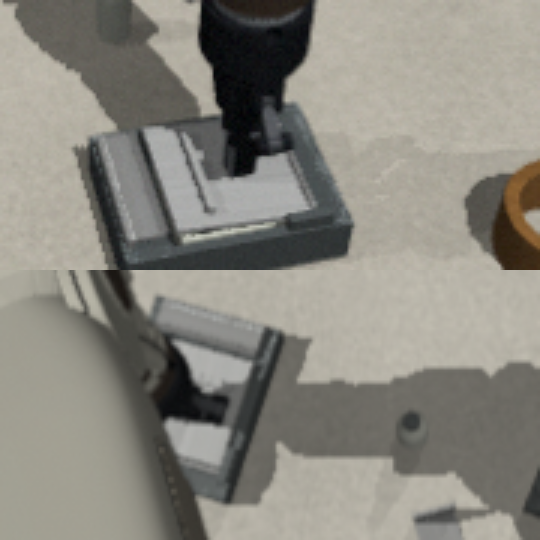

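Call:
arm_command:
  motion:
    - {"x": 0.004, "y": 0, "z": 0, "roll": 0, "fingers": 0}
    - {"x": 0.004, "y": 0, "z": 0, "roll": 0, "fingers": 0}
    - {"x": 0.004, "y": 0, "z": 0, "roll": 0, "fingers": 0}

```text
clock: 3.55
eef_pos: [0.5743, 0.2245, 0.0427]
tool_rot: [0.117, 0.694, -0.111, 0.702]
ft_force: [-7.3, -6.5, 30.0]
grip_width: -0.0
```

```bash
python3 - <<'E'
from h import *
st()
E
```

```text
t 3.55 tcp [0.5743 0.2245 0.0427] box mm [-12.1   2.3  42.7] F box [-4.9 -8.5 30. ] w -0.0
tool axes in box
 [[ 0.009 -0.001  1.   ]
 [ 0.01   1.     0.001]
 [-1.     0.01   0.009]]
```

Call:
arm_command:
  motion:
    - {"x": 0.0025, "y": 0, "z": 0.005, "roll": 0, "fingers": 0}
    - {"x": 0.0025, "y": 0, "z": 0.005, "roll": 0, "fingers": 0}
    - {"x": 0.0025, "y": 0, "z": 0.005, "roll": 0, "fingers": 0}

```text
clock: 3.8
eef_pos: [0.5863, 0.2202, 0.0434]
tool_rot: [0.117, 0.694, -0.11, 0.701]
ft_force: [-6.1, -1.2, 14.8]
grip_width: 0.0002
```

```bash
python3 - <<'E'
from h import *
from workcell import camera
o,R,p,b,Bx=st()
cv2.imwrite("pics/s6.png",np.vstack([cv2.resize(camera(n)["frame"][y:y+90,x:x+180,::-1],None,fx=3,fy=3) for n,x,y in (("scene",290,220),("top",180,160))]))
E
```

```text
t 3.8 tcp [0.5863 0.2202 0.0434] box mm [ 0.7  2.  43.4] F box [-5.4 -3.1 14.8] w 0.0002
tool axes in box
 [[ 0.008 -0.003  1.   ]
 [ 0.012  1.     0.003]
 [-1.     0.012  0.008]]
```

View pics/s6.png

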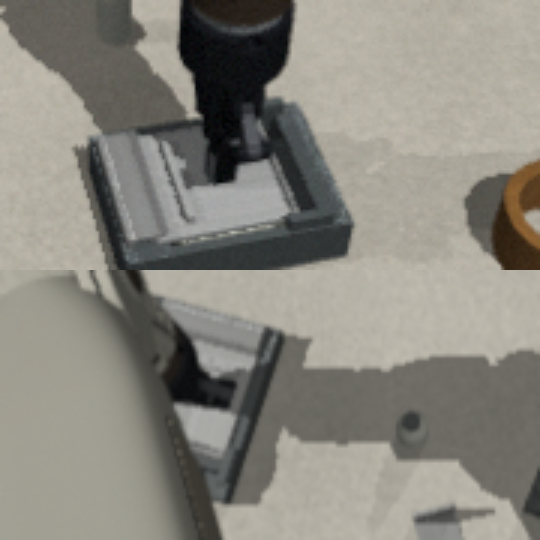

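Call:
arm_command:
  motion:
    - {"x": 0.0025, "y": 0, "z": 0.005, "roll": 0, "fingers": 0}
    - {"x": 0.0025, "y": 0, "z": 0.005, "roll": 0, "fingers": 0}
    - {"x": 0.0025, "y": 0, "z": 0.005, "roll": 0, "fingers": 0}

```text
clock: 4.15
eef_pos: [0.5957, 0.2174, 0.043]
tool_rot: [0.118, 0.697, -0.108, 0.699]
ft_force: [-14.1, 1.7, 20.5]
grip_width: -0.0
```

```bash
python3 - <<'E'
from h import *
from workcell import camera
o,R,p,b,Bx=st()
cv2.imwrite("pics/s7.png",cv2.resize(camera("scene")["frame"][240:325,310:420,::-1],None,fx=6,fy=6,interpolation=2))
E
```

```text
t 4.15 tcp [0.5957 0.2174 0.043 ] box mm [10.5  2.4 43. ] F box [-13.9  -2.9  20.5] w -0.0
tool axes in box
 [[-0.    -0.005  1.   ]
 [ 0.015  1.     0.005]
 [-1.     0.015 -0.   ]]
```

View pics/s7.png

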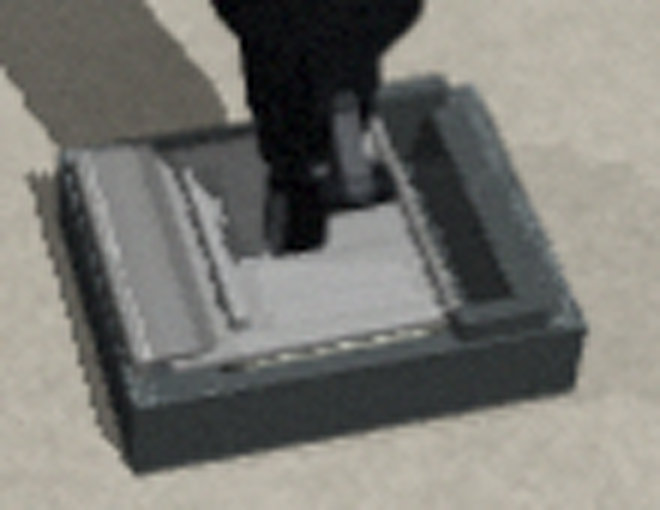

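Call:
arm_command:
  motion:
    - {"x": 0.002, "y": -0.0005, "z": 0.006, "roll": 0, "fingers": 0}
    - {"x": 0.002, "y": 0, "z": 0.006, "roll": 0, "fingers": 0}
    - {"x": 0.002, "y": 0, "z": 0.006, "roll": 0, "fingers": 0}

```text
clock: 4.45
eef_pos: [0.6029, 0.216, 0.043]
tool_rot: [0.118, 0.704, -0.103, 0.693]
ft_force: [-10.9, 1.5, 16.8]
grip_width: -0.0004
```

```bash
python3 - <<'E'
from h import *
from workcell import camera
o,R,p,b,Bx=st()
cv2.imwrite("pics/s8.png",cv2.resize(camera("scene")["frame"][240:325,310:420,::-1],None,fx=6,fy=6,interpolation=2))
E
```

```text
t 4.45 tcp [0.6029 0.216  0.043 ] box mm [17.8  3.4 43. ] F box [-10.8  -2.   16.8] w -0.0004
tool axes in box
 [[-0.019 -0.01   1.   ]
 [ 0.019  1.     0.011]
 [-1.     0.019 -0.019]]
```

View pics/s8.png

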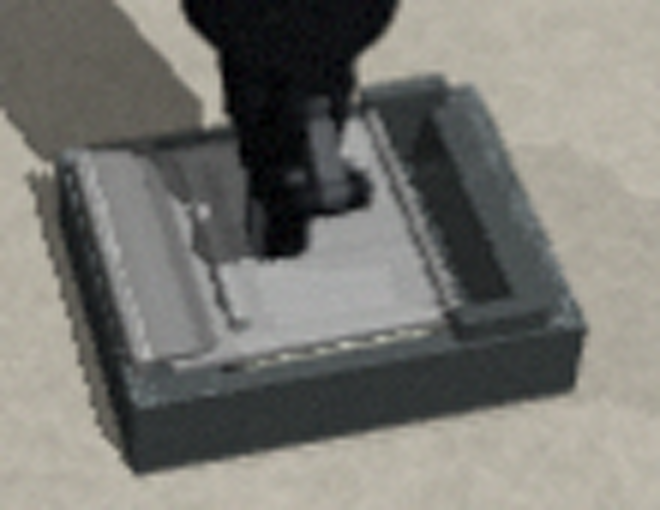

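Call:
arm_command:
  motion:
    - {"x": 0.002, "y": -0.0005, "z": 0.005, "roll": 0, "fingers": 0}
    - {"x": 0.002, "y": 0, "z": 0.005, "roll": 0, "fingers": 0}
    - {"x": 0.002, "y": 0, "z": 0.004, "roll": 0, "fingers": 0}

```text
clock: 4.75
eef_pos: [0.6059, 0.2157, 0.0427]
tool_rot: [0.119, 0.711, -0.099, 0.686]
ft_force: [-11.9, 0.2, 17.3]
grip_width: -0.0004
```

```bash
python3 - <<'E'
from h import *
st()
E
```

```text
t 4.75 tcp [0.6059 0.2157 0.0427] box mm [20.7  4.  42.7] F box [-11.3  -3.6  17.3] w -0.0004
tool axes in box
 [[-0.039 -0.015  0.999]
 [ 0.021  1.     0.016]
 [-0.999  0.022 -0.038]]
```

Call:
arm_command:
  motion:
    - {"x": 0.0005, "y": -0.0005, "z": 0.006, "roll": 0.008, "fingers": 0}
    - {"x": 0.001, "y": 0, "z": 0.006, "roll": 0, "fingers": 0}
    - {"x": 0.001, "y": 0, "z": 0.006, "roll": 0, "fingers": 0}

```text
clock: 5.0
eef_pos: [0.6127, 0.2138, 0.0429]
tool_rot: [0.121, 0.717, -0.099, 0.679]
ft_force: [-16.6, 3.5, 12.3]
grip_width: 0.0004
```

```bash
python3 - <<'E'
from h import *
from workcell import camera
o,R,p,b,Bx=st()
cv2.imwrite("pics/s9.png",cv2.resize(camera("scene")["frame"][240:325,310:420,::-1],None,fx=6,fy=6,interpolation=2))
E
```

```text
t 5.0 tcp [0.6127 0.2138 0.0429] box mm [27.8  4.4 42.9] F box [-16.8  -2.   12.3] w 0.0004
tool axes in box
 [[-0.058 -0.011  0.998]
 [ 0.022  1.     0.013]
 [-0.998  0.023 -0.058]]
```

View pics/s9.png

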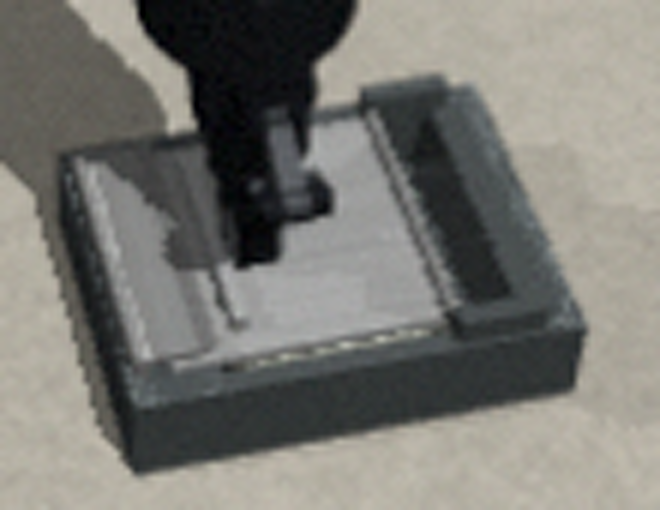

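Call:
arm_command:
  motion:
    - {"x": 0.0005, "y": 0, "z": 0.005, "roll": 0, "fingers": 0}
    - {"x": 0.0005, "y": 0, "z": 0.005, "roll": 0, "fingers": 0}

```text
clock: 5.22
eef_pos: [0.6126, 0.214, 0.043]
tool_rot: [0.121, 0.724, -0.097, 0.672]
ft_force: [-12.6, 1.9, 14.0]
grip_width: -0.0002
```

```bash
python3 - <<'E'
from h import *
st()
E
```

```text
t 5.22 tcp [0.6126 0.214  0.043 ] box mm [27.6  4.5 43. ] F box [-12.5  -2.2  14. ] w -0.0002
tool axes in box
 [[-0.078 -0.015  0.997]
 [ 0.022  1.     0.016]
 [-0.997  0.023 -0.077]]
```

Two more pushes moved nothing, so the ridge is hard against its end stop. I'll lift off now.

Call:
arm_command:
  motion:
    - {"x": -0.003, "y": 0, "z": -0.0015, "roll": 0, "fingers": 0}
    - {"x": -0.008, "y": 0, "z": -0.001, "roll": 0, "fingers": 0}
    - {"x": -0.02, "y": 0, "z": -0.003, "roll": 0, "fingers": 0}
    - {"x": -0.03, "y": 0, "z": -0.004, "roll": 0, "fingers": 0}
    - {"x": -0.03, "y": 0, "z": -0.02, "roll": 0, "fingers": 0}
    - {"x": -0.03, "y": 0, "z": -0.035, "roll": 0, "fingers": 0}
    - {"x": 0, "y": 0, "z": -0.04, "roll": 0, "fingers": 0}
    - {"x": 0, "y": 0, "z": -0.04, "roll": 0, "fingers": 0}
    - {"x": 0, "y": 0, "z": -0.04, "roll": 0, "fingers": 0}
    - {"x": 0, "y": 0, "z": -0.04, "roll": 0, "fingers": 0}
    - {"x": 0, "y": 0, "z": -0.02, "roll": 0, "fingers": 0}
    - {"x": 0, "y": 0, "z": 0, "roll": 0, "fingers": 0}

```text
clock: 6.22
eef_pos: [0.3816, 0.283, 0.185]
tool_rot: [0.123, 0.725, -0.098, 0.671]
ft_force: [0.0, -1.1, -0.2]
grip_width: -0.0001
```

```bash
python3 - <<'E'
from h import *
from workcell import camera
o,R,p,b,Bx=st()
f=camera("scene")["frame"][:,:,::-1];t=camera("top")["frame"][:,:,::-1]
cv2.imwrite("pics/s10.png",cv2.resize(f[225:325,310:420],None,fx=6,fy=6,interpolation=2))
cv2.imwrite("pics/t10.png",t);cv2.imwrite("pics/f10.png",f)
# predicted free edge/ridge positions if slid 22 vs 0, in crop px
for s in(0,.017,.022):
    q=proj("scene",w(BOX,[[.015+s,.04,.044],[.015+s,-.04,.044],[-.06+s,.05,.044]]));print(s,((q-[310,225])*6).round(0).tolist())
E
```

```text
t 6.22 tcp [0.3816 0.283  0.185 ] box mm [-213.3   -3.8  185. ] F box [ 0.4 -1.1 -0.2] w -0.0001
tool axes in box
 [[-0.082 -0.01   0.997]
 [ 0.022  1.     0.012]
 [-0.996  0.023 -0.081]]
0 [[308.0, 404.0], [248.0, 242.0], [514.0, 389.0]]
0.017 [[262.0, 412.0], [206.0, 249.0], [469.0, 397.0]]
0.022 [[249.0, 414.0], [193.0, 252.0], [456.0, 400.0]]
```

View pics/s10.png

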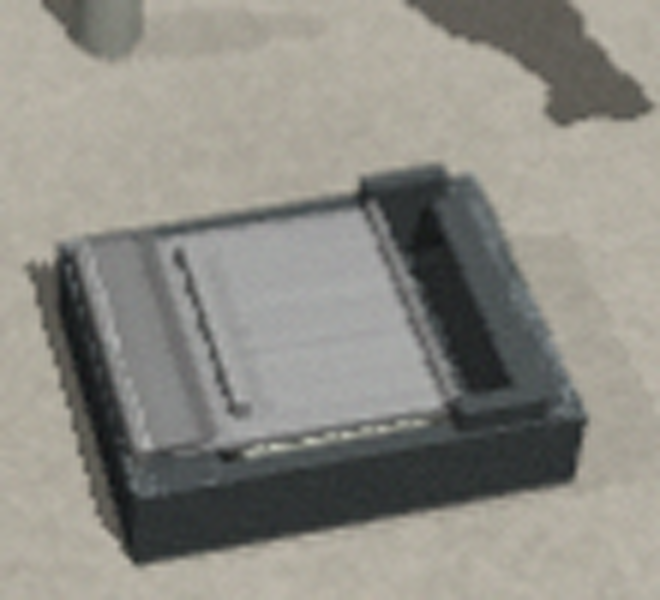

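View pics/t10.png

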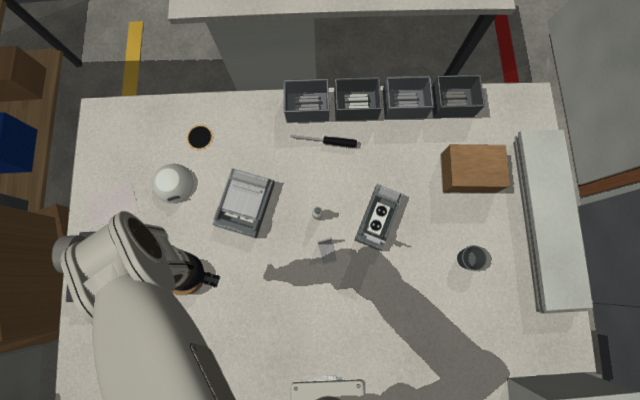

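View pics/f10.png

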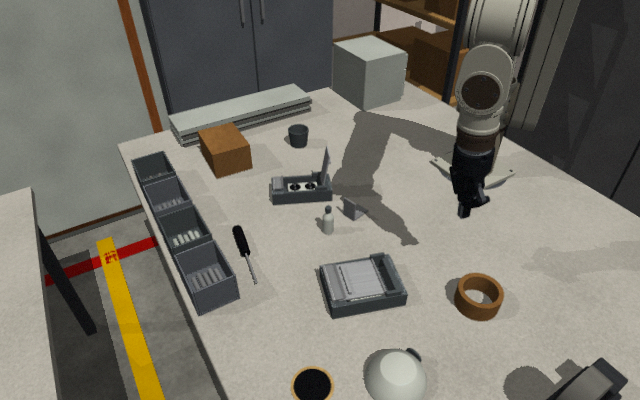

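The flap is lying flat and stays down with nothing touching it. Its ridge is at crop pixels (178,252) to (240,408), where a full 22 mm slide predicts (193,252) to (249,414), and its edge is under the lip. The narrow flap is still upright and the loose things look unmoved.

```bash
python3 -c "
from workcell import *
print(job_done())"
```

```text
the job is handed in; nothing more can be done
None
```

I closed the wide box and handed the job in at about 6.3 s. With the gripper shut, I folded the flap flat, kept it pressed at about 12–30 N, and pushed it forward until its ridge stopped. Then I lifted off and backed away.

**Last checks**
- **Flap:** it stayed flat after release, with its edge under the lip and the ridge about where a full 22 mm slide puts it (within 1–3 pixels). I judged the flap angle and slide from the images and the hard stop, since neither joint can be read directly.
- **Surroundings:** the narrow flap is still standing. By eye, the loose things were where they started; I didn't measure them. In the last top view the arm covered the tape roll, but the scene view showed it in place.
- **Robot:** the wrist force was near zero with the gripper clear of the box, so it was touching nothing.

**What disagreed**
- **Box position:** my fit was off by up to about 2 pixels at the box corners and nearly 4 at one corner of the flap edge, so a few millimetres.
- **Flap motion:** friction under the fingertips carried the flap most of the way before they reached the ridge.
- **Tool tilt:** the tool tilted about 0.08 rad while pressing, which did no harm.
- **Refused call:** my first move call was refused for missing keys and moved nothing.

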